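# Seat the duct plate on its hidden cross-bar and stand the waveguide support on it

### The arm

A 6-joint arm with a two-finger parallel gripper is mounted at the origin on the work surface. World frame = base frame: x ahead of the robot, y to its left, z up, the work surface at z = 0. Lengths are in mm, angles in rad, forces in N, time in s.
With the tool pointing down it reaches from about 350 to 775 mm from the base axis. Payload 7.3 kg.
Tool frame: the origin (TCP) lies midway between the tips of the shut fingers; the grasp point (between the pads) lies 19 mm behind it (bot.tcp_to_grasp is the distance from the TCP to the grasp point, in mm); z points along the fingers, y is the line along which they close (so a half turn about z gives the same grasp; the last joint's range is limited). The gripper opens to 92 mm and grips with 3 to 60 N. Pads are 19 mm wide; open, the fingers measure 130 mm over their backs; the gripper's body (75 mm by 190 mm) begins 47 mm behind the grasp point.
Start: joints at [-1.269, 0.342, 1.524, -0, 1.275, -0.146], TCP at [227.34, -473.245, 226.741] pointing down, gripper open.
Joint ranges: [-2.53, 2.53], [-0.77, 2.02], [0.04, 2.7], [-1, 4.14], [0.28, 2.66], [-3.11, 3.11]. Speed limits (rad/s): [2.57, 2.57, 3.14, 3.14, 3.14, 3.14].

### API

Orientations are given as [roll, pitch, yaw] about the fixed x, y, z axes, in that order (R = Rz(yaw) Ry(pitch) Rx(roll)).
In Python, from plant import bot, viewer gives the robot as it stands. The module is installed in compiled form; this text tells all that it offers.
- The arm moves only by the shell command python3 -m handwheel 'ROWS'. ROWS is text: rows parted by semicolons, each of 7 numbers parted by spaces: the shift along the tool's x, y, z scaled (see below), then the turn, a rotation vector about the tool's x, y, z scaled (see below), then the opening, from -1 (shut) to 1 (fully open), so that 0 is half open. In form: tx ty tz rx ry rz gripper; .... A call has 1 to 8 rows; each row is the pose to reach, as a shift and turn from the pose commanded when the call began, along the tool's axes at that moment, turning the shorter way round; what a row does not reach only later rows make up. The controller multiplies each number of a shift by 10 cm and each number of a turn by pi rad. A row lasts 1/12 s, in which the tool goes at most 41.7 mm and 7.16 degrees, less where a joint would pass 70% of its speed; a pose out of reach is approached as far as the arm can. A call with a number of a shift or a turn outside -1 to 1 is refused whole. A call with a gripper value outside its range is refused whole. The fingers move at their own pace and stop on an object; the grip force is fixed at half the most. Time passes only in rows, so rows that repeat a pose let the fingers close. It gives the time, the measured TCP pose, the force, the opening and the grip force at its end, in the units of the state.
- bot.get_obs(): the state, without advancing time (a new reading comes with each control period).
- viewer.capture(name): name is "scene" or "top" or "wrist"; returns a dict with "frame" (420x560x3 uint8, red, green, blue), "fov_y" (degrees; the focal length in pixels is half the picture's height over the tangent of half this angle, whatever the lens; pixels are square), "cx", "cy" (the principal point, pixels), "T" (4x4, takes a point from camera to world coordinates). Camera axes: x right, y down, z forward; pixel columns grow to the right and rows downward; lengths in mm; the calibration is good to about 2 mm. A picture is of the moment at which its call begins. There is no depth.
- bot.close_job(): hands the job in; it is judged then, once.
Trained networks look in a picture, given as the dict that the camera call returned (one of the last four; its "shot" number tells which), for a name from the list of things; names that differ only in an ending like _2 or _b are one class to them, and where a whole thing is asked for, a point or a joint stands for the part that bears it (a point fixed in the world has none). Each returns a list of dicts, best first, with "score" (0 to 1); they miss things now and then, are a little off and sometimes report something else, mostly with a low value. They report only what shows in the picture. A call takes as long as a camera call. They do not tell look-alikes from the thing itself.
- viewer.recognise(target, picture): "centre" ([column, row] in pixels, amid what is visible of it).
- viewer.cut_out(target, picture): "pixels" (420x560 bool, what is visible of it) and "centre" ([column, row] in pixels, amid what is visible of it).
The state is a dict: "time": time; "joint_positions": joint angles; "dq": joint speeds; "tau": joint torques, N m; "tool_pos": TCP position; "tcp_rot": TCP orientation; "contact_force": force on the tool from outside, world axes, zero at the start; "moment": the same for the moment, N m; "grip_width": finger opening in mm; "finger_force": force on a finger pad.
Only numpy, scipy, OpenCV 4.12 (cv2) and the standard library are available. Lean on these libraries where they do the work, as an engineer would, in place of code of your own. Each camera call takes 0.05 s, during which the arm holds its last target. There are 200 camera calls.

### The job

One of the three cover plates of the bench's wiring duct lies over a hidden cross-bar: the one with the two round fastener heads. With the gripper empty, press that plate straight down until it comes up hard against the bar. Then stand the waveguide support (the small stand with the round foot) upright on the middle of that plate and let go, without knocking over or shoving aside the canister and the square-footed detector.

Things in the scene. Friction and masses are not known exactly. Their poses are not given: they have to be found in the camera images.
- rib_plate_top (a point): The plate over the hidden cross-bar: middle of its upper face. Flat grey plate, 90 mm (its x, across the duct) by 86 mm (its y, along the duct), z up; top 63 mm above the bench at the start. Told apart by two round dark fastener heads, 16 mm wide, 1 mm high, 34 mm either side of the middle along its x; it may be in any of the duct's three places.
- rib_plate (a joint): How far that plate has been pressed down, in m: 0 at the start, 0.008 when it bears on the cross-bar, flush with the duct's rim. It slides straight down under about 6 N, then stops hard, and stays where it is left.
- stand_mid (a point): The waveguide support, a loose stand 75 mm tall, about 0.3 kg, round all about its upright axis z: point on that axis, half-way up (37.5 mm above its underside). Round black foot 50 mm across and 12 mm high, round steel post 24 mm across from 12 to 60 mm up, thinner spigot 12 mm across from 60 to 75 mm on top.
- canister: Bystander: white upright cylinder with black cap, 58 mm across, 107 mm tall. Origin at the centre of its underside, z up.
- detector: Bystander: detector on a square black foot 56 x 56 mm, with a 50 x 28 mm aluminium block on a short post, 87 mm tall. Origin at the centre of its underside, z up.
- duct: The fixed aluminium wiring duct, 104 mm (its x) by 280 mm (its y), rim 55 mm above the bench; origin at the middle of its underside. Three grey plates in a row (90 mm pitch along y) cover it, all 8 mm above the rim at the start. The other two, one with four vent slots, one with a round grommet, have no support: they give softly (0.4 N per mm) and spring back.
There are look-alikes about, which are no part of the job. What is shaped like the part that bears stand_mid but purple or yellow is not meant.

How it is judged:
By the outcome, as a careful person would: the job done as asked, in the order asked, and still so for the second after the job is handed in, with the robot touching nothing.
It also fails if it takes over 48 s, if anything falls off the work surface, if the arm or the gripper's body presses on something with over 40 N, if the wrist force passes 120 N, or if a joint passes its speed limit or range.

## Working session

There is one attempt and no reset: what is moved stays moved. The work goes in short steps, Python scripts to look and compute and a shell command to move; the robot and the scene stay as the last step left them, time stands still between calls to the robot, and variables do not carry over. Pictures are saved under pics/ and viewed, at most 10 in all, crops included, and the job is handed in when it is done.

```bash
mkdir -p pics; cat > h.py <<'E'
import numpy as np, cv2
from plant import bot, viewer
from scipy.spatial.transform import Rotation as R
def cap(n):
    return viewer.capture(n)
def ray(p,uv):
    f=p["frame"].shape[0]/2/np.tan(np.radians(p["fov_y"])/2)
    T=np.array(p["T"]); d=T[:3,:3]@np.array([(uv[0]-p["cx"])/f,(uv[1]-p["cy"])/f,1]); return T[:3,3],d
def onz(p,uv,z):
    o,d=ray(p,uv); return o+d*(z-o[2])/d[2]
def proj(p,X):
    f=p["frame"].shape[0]/2/np.tan(np.radians(p["fov_y"])/2)
    T=np.array(p["T"]); c=T[:3,:3].T@(np.array(X)-T[:3,3]); return [p["cx"]+f*c[0]/c[2],p["cy"]+f*c[1]/c[2]]
def save(n,img): cv2.imwrite("pics/"+n+".png",cv2.cvtColor(img,cv2.COLOR_RGB2BGR))
E
python3 - <<'E'
from h import *
z=dict(rib_plate_top=63,stand_mid=37.5,canister=53,detector=43,duct=55)
ims=[]
for n in("top","scene"):
    p=cap(n); ims.append(p["frame"])
    for t in z:
        for r in viewer.recognise(t,p)[:4]:
            print(n,t,round(r["score"],2),np.round(r["centre"]),np.round(onz(p,r["centre"],z[t])))
save("top",ims[0]);save("scene",ims[1])
o=bot.get_obs();print(o["time"],o["tool_pos"],o["tcp_rot"])
E
```

```text
top rib_plate_top 0.57 [254. 156.] [649.  78.  63.]
top stand_mid 0.94 [159. 299.] [417. 228.  38.]
top stand_mid 0.79 [201. 249.] [499. 163.  38.]
top stand_mid 0.66 [156. 202.] [576. 244.  38.]
top canister 0.76 [441. 250.] [ 500. -218.   53.]
top detector 0.7 [298. 262.] [480.   5.  43.]
top duct 0.58 [310. 188.] [599. -13.  55.]
scene rib_plate_top 0.74 [311. 250.] [659.  77.  63.]
scene rib_plate_top 0.29 [149. 211.] [ 505. -209.   63.]
scene stand_mid 0.95 [388. 223.] [594. 246.  38.]
scene stand_mid 0.68 [356. 175.] [436. 229.  38.]
scene stand_mid 0.67 [335. 208.] [532. 157.  38.]
scene canister 0.7 [149. 211.] [ 493. -212.   53.]
scene canister 0.61 [259. 205.] [513.   4.  53.]
scene detector 0.58 [257. 206.] [506.   1.  43.]
scene duct 0.8 [262. 284.] [710. -17.  55.]
0.6 [ 227.33129606 -473.25380737  226.72014617] [3.14151460e+00 5.89315420e-05 4.47841936e-01]
```

View pics/top.png

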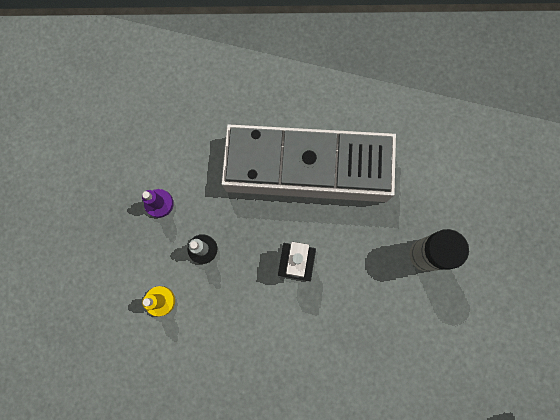

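View pics/scene.png

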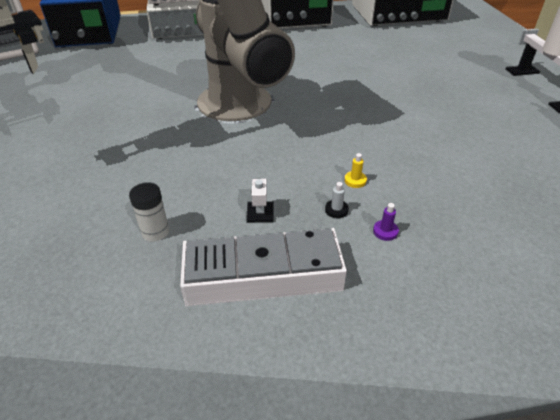

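Stand candidates in the top picture are purple (157,203), yellow (159,300), and black foot with steel post (202,249). The last fits the description. The plate with two round heads is the left one, heads at about (256,134) and (252,174). I'll confirm both in one crop and measure.

```bash
python3 - <<'E'
from h import *
p=cap("top"); im=p["frame"]
save("crop",cv2.resize(im[110:290,140:340],None,fx=3.3,fy=3.3,interpolation=cv2.INTER_CUBIC))
g=cv2.cvtColor(im,cv2.COLOR_RGB2GRAY)
def blob(x0,x1,y0,y1,t):
    m=(g[y0:y1,x0:x1]<t).astype(np.uint8); n,l,s,c=cv2.connectedComponentsWithStats(m)
    return [(s[i][4],c[i]+[x0,y0],s[i][:4]) for i in range(1,n) if s[i][4]>15]
H=[]
for b in((246,266,126,144),(243,262,166,183)):
    r=blob(*b,60); print(r); r=max(r,key=lambda q:q[0]); H.append(onz(p,r[1],64))
print(H,"mid",(H[0]+H[1])/2,"dist",np.linalg.norm(H[0]-H[1]),"x-axis yaw",np.arctan2(*(H[0]-H[1])[1::-1]))
for r in viewer.cut_out("stand_mid",p):
    ys,xs=np.nonzero(r["pixels"]); print(r["score"],xs.min(),xs.max(),ys.min(),ys.max(), xs[ys==ys.max()].mean(), ys[xs==xs.max()].mean())
    # project model silhouettes: fit x,y to mask
    from scipy.optimize import minimize
    def sil(q):
        m=np.zeros((420*4,560*4),np.uint8)
        a=np.linspace(0,2*np.pi,40)
        for z0,z1,rad in((0,12,25),(12,60,12),(60,75,6)):
            P=[proj(p,[q[0]+rad*np.cos(t),q[1]+rad*np.sin(t),z]) for z in(z0,z1) for t in a]
            cv2.fillConvexPoly(m,cv2.convexHull((np.array(P)*4+1.5).astype(np.int32)),1)
        return cv2.resize(m.astype(np.float32),(560,420),interpolation=cv2.INTER_AREA)
    x0=onz(p,r["centre"],20)[:2]
    s=minimize(lambda q:np.abs(sil(q)-r["pixels"]).sum(),x0,method="Nelder-Mead",options=dict(initial_simplex=[x0,x0+[8,0],x0+[0,8]],xatol=.3))
    print("stand",s.x,s.fun,len(xs))
E
```

```text
[(np.int32(69), array([255.23188406, 134.10144928]), array([ 5,  4, 10,  9], dtype=int32))]
[(np.int32(68), array([251.97058824, 173.94117647]), array([5, 4, 9, 9], dtype=int32)), (np.int32(32), array([251.84375, 181.4375 ]), array([ 0, 14, 19,  3], dtype=int32))]
[array([686.40278115,  77.22149142,  64.        ]), array([618.75964941,  80.96660871,  64.        ])] mid [652.58121528  79.09405007  64.        ] dist 67.74672815564489 x-axis yaw -0.05530934919016726
0.87 142 174 285 315 158.5 300.5
stand [414.50159074 236.34176687] 37.3125 775
0.65 188 217 234 263 202.0 247.5
stand [502.76277531 167.78245829] 44.9375 677
0.6 142 173 189 216 158.5 203.0
stand [581.36868196 248.4122884 ] 42.1875 709
0.45 226 282 127 183 272.0 142.5
stand [673.98600737  86.23669979] 2192.8125 2897
```

View pics/crop.png

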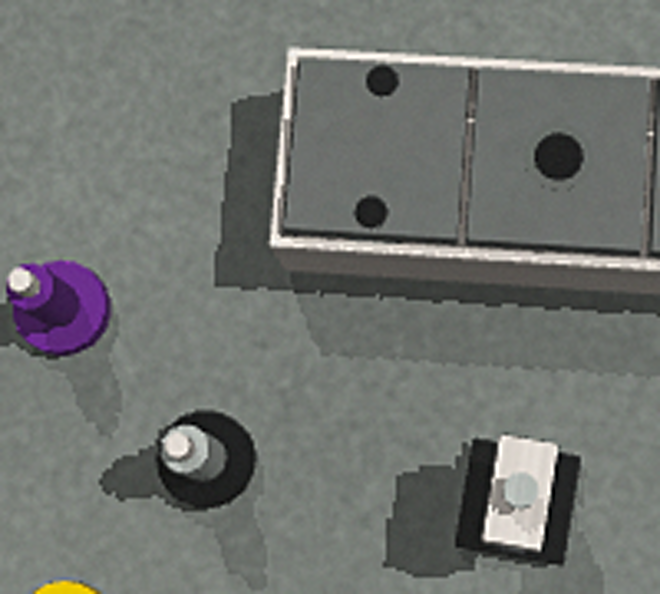

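The crop confirms the black foot with steel post as the stand, and the left plate with two heads as the target (mid about 653, 79). The head spacing measures 67.7 mm against 68. Next, move over the plate with the gripper shut.

```bash
python3 -m handwheel '0.3 -0.15 0 0 0 0 -1;0.6 -0.3 0 0 0 0 -1;0.889 -0.447 0 0 0 0 -1' >/dev/null
python3 -m handwheel '0.3 -0.15 0 0 0 0 -1;0.6 -0.3 0 0 0 0 -1;0.889 -0.447 0 0 0 0 -1' >/dev/null
python3 -m handwheel '0.3 -0.15 0 0 0 0 -1;0.6 -0.3 0 0 0 0 -1;0.889 -0.447 0 0 0 0 -1' >/dev/null
python3 -m handwheel '0.3 -0.15 0 0 0 0 -1;0.6 -0.3 0 0 0 0 -1;0.889 -0.447 0 0 0 0 -1' 
python3 -m handwheel '0.3 -0.15 0 0 0 0 -1;0.6 -0.3 0 0 0 0 -1;0.889 -0.447 0 0 0 0 -1' >/dev/null
python3 -m handwheel '0.3 -0.15 0 0 0 0 -1;0.6 -0.3 0 0 0 0 -1;0.889 -0.447 0 0 0 0 -1' >/dev/null
python3 -m handwheel '0.3 -0.15 0 0 0 0 -1;0.6 -0.3 0 0 0 0 -1;0.889 -0.447 0 0 0 0 -1;0.889 -0.447 0 0 0 0 -1;0.889 -0.447 0 0 0 0 -1' 
python3 - <<'E'
from h import *
p=cap("wrist"); save("wrist1",p["frame"])
for X in([652.6,79.1,63],[686.4,77.2,64],[618.8,81,64],[502,165,37.5]): print(np.round(proj(p,X),1))
E
```

```text
time: 1.7
tool_pos: [471.4, -156.6, 226.9]
tcp_rot: [3.141, -0.0, 0.448]
contact_force: [1.6, 0.0, 0.6]
grip_width: 16.7
finger_force: 0.0
time: 2.62
tool_pos: [653.1, 79.8, 225.7]
tcp_rot: [-3.141, 0.001, 0.45]
contact_force: [-0.7, 0.3, -1.2]
grip_width: 0.5
finger_force: 0.0
[282.6 194.8]
[301.2 162.4]
[264.8 226.2]
[146.2 280.5]
```

View pics/wrist1.png

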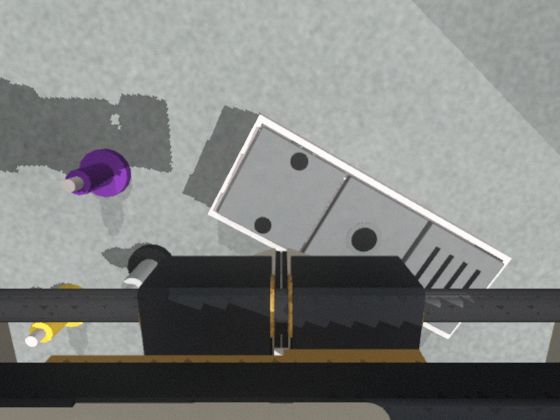

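The wrist view shows the heads at (299,161) and (263,226), against predictions of (301,162) and (265,226), so we agree within 2 mm. Descending.

```bash
python3 -m handwheel '0 0 0.3 0 0 0 -1;0 0 0.6 0 0 0 -1;0 0 0.9 0 0 0 -1;0 0 0.9 0 0 0 -1' >/dev/null
python3 -m handwheel '0 0 0.3 0 0 0 -1;0 0 0.55 0 0 0 -1;0 0 0.62 0 0 0 -1;0 0 0.65 0 0 0 -1;0 0 0.65 0 0 0 -1;0 0 0.65 0 0 0 -1'
python3 -m handwheel '0 0 0.04 0 0 0 -1;0 0 0.06 0 0 0 -1;0 0 0.08 0 0 0 -1;0 0 0.1 0 0 0 -1;0 0 0.1 0 0 0 -1;0 0 0.1 0 0 0 -1'
```

```text
time: 3.5
tool_pos: [654.0, 78.0, 74.0]
tcp_rot: [3.14, -0.003, 0.447]
contact_force: [0.0, -0.7, -0.0]
grip_width: 0.3
finger_force: 0.0
time: 4.0
tool_pos: [653.0, 78.3, 62.0]
tcp_rot: [3.141, -0.001, 0.448]
contact_force: [-0.0, -0.3, 2.6]
grip_width: 0.4
finger_force: 1.0
```

```bash
python3 -m handwheel '0 0 0.01 0 0 0 -1;0 0 0.02 0 0 0 -1;0 0 0.03 0 0 0 -1;0 0 0.04 0 0 0 -1;0 0 0.04 0 0 0 -1;0 0 0.04 0 0 0 -1'
python3 -m handwheel '0 0 0.01 0 0 0 -1;0 0 0.02 0 0 0 -1;0 0 0.02 0 0 0 -1;0 0 0.02 0 0 0 -1'
```

```text
time: 4.5
tool_pos: [653.0, 78.3, 58.1]
tcp_rot: [3.141, -0.001, 0.448]
contact_force: [-1.2, 0.1, 4.1]
grip_width: 0.4
finger_force: 2.4
time: 4.83
tool_pos: [653.0, 78.3, 56.0]
tcp_rot: [3.141, -0.001, 0.448]
contact_force: [-1.0, -0.2, 4.2]
grip_width: 0.5
finger_force: 2.4
```

```bash
python3 -m handwheel '0 0 0.01 0 0 0 -1;0 0 0.015 0 0 0 -1;0 0 0.015 0 0 0 -1;0 0 0.015 0 0 0 -1'
python3 -m handwheel '0 0 0.005 0 0 0 -1;0 0 0.01 0 0 0 -1;0 0 0.01 0 0 0 -1'
```

```text
time: 5.17
tool_pos: [653.0, 78.3, 55.2]
tcp_rot: [3.141, -0.001, 0.448]
contact_force: [-2.8, -0.3, 9.3]
grip_width: 0.6
finger_force: 4.5
time: 5.42
tool_pos: [653.1, 78.3, 55.2]
tcp_rot: [3.141, -0.001, 0.448]
contact_force: [-3.3, -0.2, 14.9]
grip_width: 0.5
finger_force: 7.3
```

It has come up against the stop at 55 mm. I'll press a little more to be sure, lift, then head toward the stand, opening the gripper.

```bash
python3 -m handwheel '0 0 0.01 0 0 0 -1;0 0 0.015 0 0 0 -1;0 0 0.015 0 0 0 -1'
python3 -m handwheel '0 0 -0.3 0 0 0 -1;0 0 -0.6 0 0 0 -1;0 0 -1 0 0 0 -1;0 0 -1 0 0 0 -1'
python3 - <<'E'
from h import *
o=bot.get_obs(); Rm=R.from_euler('xyz',o["tcp_rot"]).as_matrix()
for X in ([502,165],[460,140]): print(Rm.T@(np.array([*X,o["tool_pos"][2]])-o["tool_pos"]))
E
```

```text
time: 5.67
tool_pos: [653.1, 78.3, 55.1]
tcp_rot: [3.141, -0.002, 0.448]
contact_force: [-8.5, -1.1, 21.6]
grip_width: 0.4
finger_force: 11.2
time: 6.0
tool_pos: [656.4, 78.3, 159.7]
tcp_rot: [3.136, -0.012, 0.448]
contact_force: [1.6, 0.4, 1.6]
grip_width: 0.2
finger_force: 0.0
[-101.65230397 -145.0040927    -1.98150762]
[-150.33294096 -140.65602064   -2.51988628]
```

```bash
python3 -m handwheel '-0.3 -0.25 -0.1 0 0 0 1;-0.6 -0.5 -0.2 0 0 0 1;-0.85 -0.72 -0.3 0 0 0 1;-0.85 -0.72 -0.3 0 0 0 1' >/dev/null
python3 -m handwheel '-0.3 -0.25 0 0 0 0 1;-0.6 -0.5 0 0 0 0 1;-0.85 -0.72 0 0 0 0 1;-0.85 -0.72 0 0 0 0 1;-0.85 -0.72 0 0 0 0 1;-0.85 -0.72 0 0 0 0 1'
python3 - <<'E'
from h import *
p=cap("wrist"); save("wrist2",p["frame"])
for z in(0,12,37.5,60,75): print(z,np.round(proj(p,[502,165,z]),1))
for r in viewer.cut_out("stand_mid",p):
    ys,xs=np.nonzero(r["pixels"]);print(r["score"],r["centre"],xs.min(),xs.max(),ys.min(),ys.max(),onz(p,r["centre"],30))
E
```

```text
time: 6.83
tool_pos: [438.2, 134.4, 181.9]
tcp_rot: [3.141, -0.001, 0.448]
contact_force: [0.8, -0.2, 0.4]
grip_width: 62.5
finger_force: 0.0
0 [282.1 113.7]
12 [282.1 113.8]
37.5 [282.2 113.9]
60 [282.3 114. ]
75 [282.4 114.1]
0.68 [229.8, 0.0] 209 248 0 9 [560.30168283 237.72911992  30.        ]
0.56 [274.1, 111.1] 247 302 81 139 [501.06228554 171.97973493  30.        ]
0.56 [165.7, 168.9] 132 195 140 193 [417.22184332 235.49045937  30.        ]
```

View pics/wrist2.png

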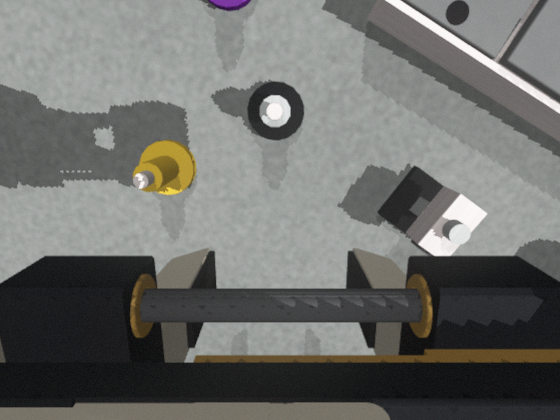

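The stand is seen straight from above, foot and spigot concentric at (275,110.5), with yellow at (165,168) and the detector at (432,212).

```bash
python3 - <<'E'
from h import *
p=cap("wrist")
o=bot.get_obs(); Rm=R.from_euler('xyz',o["tcp_rot"]).as_matrix()
for z in (12,75):
    X=onz(p,[275,110.5],z); print(X,Rm.T@(np.array([*X[:2],26])-o["tool_pos"]),o["grip_width"])
E
```

```text
[501.97689942 171.4916083   12.        ] [ 73.42390506  -6.25361726 155.53227442] 74.11252520454177
[502.17333028 170.47830526  75.        ] [ 73.16299022  -5.25497241 155.53248119] 74.11252520454177
```

```bash
python3 -m handwheel '0.3 -0.03 0 0 0 0 1;0.6 -0.055 0.2 0 0 0 1;0.73 -0.055 0.5 0 0 0 1;0.73 -0.055 0.8 0 0 0 1;0.73 -0.055 0.8 0 0 0 1;0.73 -0.055 0.8 0 0 0 1'
python3 -m handwheel '0 0 0.2 0 0 0 1;0 0 0.4 0 0 0 1;0 0 0.6 0 0 0 1;0 0 0.76 0 0 0 1;0 0 0.76 0 0 0 1;0 0 0.76 0 0 0 1;0 0 0.76 0 0 0 1'
```

```text
time: 7.48
tool_pos: [500.0, 170.5, 100.3]
tcp_rot: [-3.141, 0.004, 0.447]
contact_force: [-0.0, -0.6, 0.1]
grip_width: 91.7
finger_force: 0.0
time: 8.07
tool_pos: [502.1, 171.1, 27.7]
tcp_rot: [3.141, -0.003, 0.448]
contact_force: [0.7, 0.2, 0.2]
grip_width: 91.5
finger_force: 0.0
```

```bash
python3 -m handwheel '0 0 0 0 0 0 -1;0 0 0 0 0 0 -1;0 0 0 0 0 0 -1;0 0 0 0 0 0 -1;0 0 0 0 0 0 -1;0 0 0 0 0 0 -1;0 0 0 0 0 0 -1;0 0 0 0 0 0 -1'
python3 -m handwheel '0 0 0 0 0 0 -1;0 0 0 0 0 0 -1;0 0 0 0 0 0 -1;0 0 0 0 0 0 -1;0 0 0 0 0 0 -1;0 0 0 0 0 0 -1'
```

```text
time: 8.73
tool_pos: [500.6, 171.0, 25.6]
tcp_rot: [3.142, 0.0, 0.448]
contact_force: [-0.1, 0.2, 0.5]
grip_width: 43.0
finger_force: 0.0
time: 9.23
tool_pos: [500.7, 170.9, 25.7]
tcp_rot: [3.141, -0.0, 0.448]
contact_force: [0.6, -0.5, -0.3]
grip_width: 23.1
finger_force: 30.0
```

```bash
python3 -m handwheel '0 0 -0.15 0 0 0 -1;0 0 -0.35 0 0 0 -1;0 0 -0.6 0 0 0 -1;0 0 -0.8 0 0 0 -1;0 0 -0.9 0 0 0 -1;0 0 -0.9 0 0 0 -1'
python3 - <<'E'
from h import *
o=bot.get_obs(); Rm=R.from_euler('xyz',o["tcp_rot"]).as_matrix()
print(Rm.T@(np.array([652.6,79,115.7])-o["tool_pos"]))
E
```

```text
time: 9.73
tool_pos: [501.7, 171.3, 117.6]
tcp_rot: [3.141, -0.004, 0.448]
contact_force: [-0.3, 0.2, -2.3]
grip_width: 23.3
finger_force: 30.0
[ 96.04360388 148.51170304   2.37609632]
```

```bash
python3 -m handwheel '0.1 0.15 0 0 0 0 -1;0.25 0.38 0 0 0 0 -1;0.485 0.743 0 0 0 0 -1' >/dev/null
python3 -m handwheel '0.2 0.31 0 0 0 0 -1;0.36 0.55 0 0 0 0 -1;0.45 0.69 0 0 0 0 -1;0.485 0.743 0 0 0 0 -1;0.485 0.743 0 0 0 0 -1;0.485 0.743 0 0 0 0 -1;0.485 0.743 0 0 0 0 -1'
python3 - <<'E'
from h import *
p=cap("scene"); q=cap("wrist")
save("both",np.hstack([cv2.resize(p["frame"][130:310,180:400],(488,400),interpolation=cv2.INTER_CUBIC),cv2.resize(q["frame"][:,140:420],(267,400))]))
print(proj(p,[652.6,79,55]),proj(q,[652.6,79,55]))
E
```

```text
time: 10.57
tool_pos: [649.7, 80.8, 115.0]
tcp_rot: [-3.14, 0.002, 0.449]
contact_force: [0.1, -0.2, -1.5]
grip_width: 23.2
finger_force: 30.0
[np.float64(311.2700523738434), np.float64(250.82917932971267)] [np.float64(287.11317881355956), np.float64(227.05395810599572)]
```

View pics/both.png

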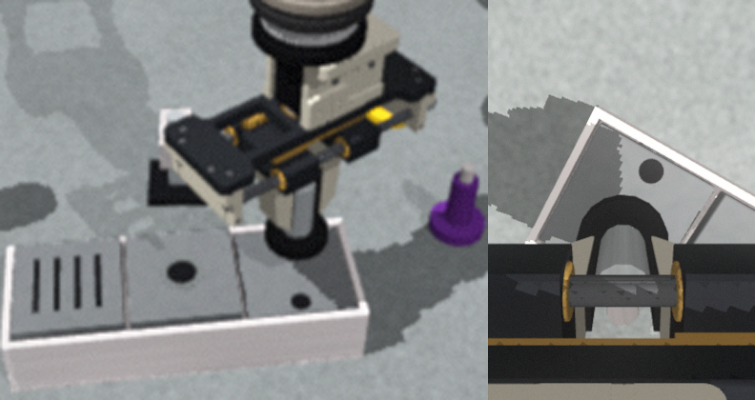

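The stand hangs upright in the grip over the target plate, which is lying flush. The heads leave only 1 mm clearance either side of the foot, so I'll go close and measure the foot against the head.

```bash
python3 - <<'E'
from h import *
o=bot.get_obs(); Rm=R.from_euler('xyz',o["tcp_rot"]).as_matrix()
print(o["tool_pos"],Rm.T@(np.array([652.6,79,86])-o["tool_pos"]))
E
```

```text
[650.10285517  80.88298644 115.68087459] [ 1.45096612  2.79177386 29.67888783]
```

```bash
python3 -m handwheel '0.015 0.03 0.05 0 0 0 -1;0.015 0.03 0.12 0 0 0 -1;0.015 0.03 0.2 0 0 0 -1;0.015 0.03 0.26 0 0 0 -1;0.015 0.03 0.29 0 0 0 -1;0.015 0.03 0.29 0 0 0 -1;0.015 0.03 0.29 0 0 0 -1'
python3 - <<'E'
from h import *
q=cap("wrist"); o=bot.get_obs(); print(o["tool_pos"])
for z in (56,): print("head pred",proj(q,[686.4,77.2,z]),"mid",proj(q,[652.6,79,55]))
zf=o["tool_pos"][2]-25.7+12; x,y=o["tool_pos"][:2]
print("foot front pred",proj(q,[x+25*np.cos(.448),y+25*np.sin(.448),zf]))
save("w3",cv2.resize(q["frame"][130:290,180:380],(800,640)[:2] and (750,600),interpolation=cv2.INTER_CUBIC))
np.savez("w3.npz",f=q["frame"])
E
```

```text
time: 11.25
tool_pos: [653.6, 77.8, 86.4]
tcp_rot: [-3.141, 0.001, 0.448]
contact_force: [0.2, -0.0, -2.9]
grip_width: 23.4
finger_force: 30.0
[653.88894829  77.79727566  86.80633836]
head pred [np.float64(310.446597812229), np.float64(195.14475357219675)] mid [np.float64(279.93939398239144), np.float64(246.63617724994768)]
foot front pred [np.float64(283.17711803863665), np.float64(210.9372542844049)]
```

View pics/w3.png

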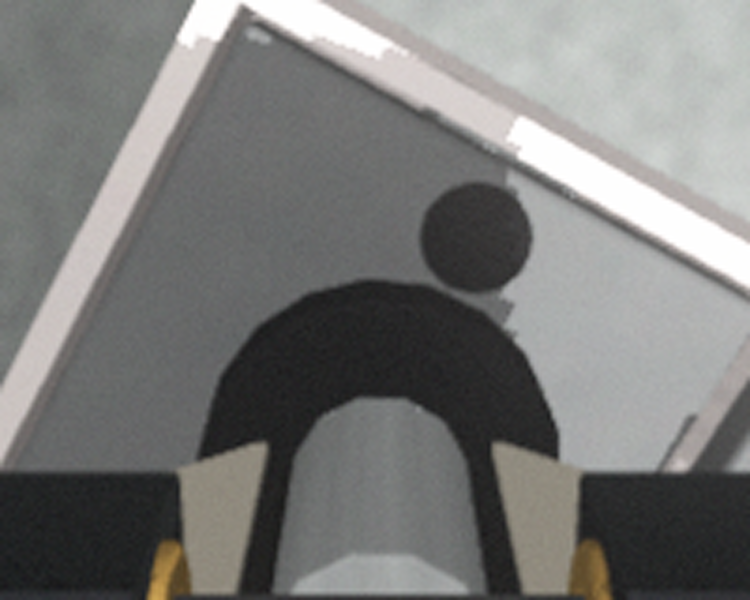

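The head is at (307,193) full-frame and the foot's front edge at (281,205). I'll fit the foot circle (radius 25) against the head by contour.

```bash
python3 - <<'E'
from h import *
from scipy.optimize import least_squares
q=cap("wrist"); o=bot.get_obs(); im=cv2.cvtColor(q["frame"],cv2.COLOR_RGB2GRAY); im=cv2.GaussianBlur(im,(3,3),0)
s=4; I=cv2.resize(im,None,fx=s,fy=s,interpolation=cv2.INTER_CUBIC)
m=(I<58).astype(np.uint8); m[:, :]=cv2.morphologyEx(m,cv2.MORPH_OPEN,np.ones((9,9)))
cs,_=cv2.findContours(m,cv2.RETR_EXTERNAL,cv2.CHAIN_APPROX_NONE)
full=[(c[:,0,:]+.5)/s-.5 for c in cs]; pts=np.vstack(full)
def fit(P,z,r0):
    X=np.array([onz(q,u,z)[:2] for u in P])
    f=least_squares(lambda a:np.hypot(*(X-a[:2]).T)-a[2],[*X.mean(0),r0],loss="soft_l1",f_scale=.4); 
    return f.x,np.abs(f.fun).mean(),len(P)
d=np.hypot(*(pts-[306.9,193.2]).T); H=pts[d<17]; hd=fit(H,56,8); print("head",hd)
# foot: contour rows 204..243, radius around (281,~250)
zf=o["tool_pos"][2]-25.7+12
e=np.hypot(*(pts-[281.3,253]).T); F=pts[(e>42)&(e<54)&(pts[:,1]<243)&(d>18)]
ft=fit(F,zf,25); print("foot",ft,zf,o["tool_pos"],F.min(0),F.max(0))
h=hd[0][:2]; c=ft[0][:2]; ux=np.array([np.cos(-.055),np.sin(-.055)]); uy=np.array([-ux[1],ux[0]])
tgt=h-34*ux; print("target mid",tgt,"err plate xy",(c-tgt)@ux,(c-tgt)@uy)
dw=np.array([*(tgt-c),0]); print("tool shift",R.from_euler('xyz',o["tcp_rot"]).as_matrix().T@dw)
E
```

```text
head (array([685.6936923 ,  80.19063018,   6.80289486]), np.float64(0.4328364481925684), 311)
foot (array([658.14212231,  81.21385596,  22.86072006]), np.float64(0.12340022197619857), 436) 73.31485533578285 [653.98768323  77.82404561  87.01485534] [234.875 204.625] [326.625 242.875]
target mid [651.74510433  82.05968753] err plate xy 6.433842206618509 -0.49289394158863725
tool shift [-5.40009652e+00 -3.53216751e+00 -4.49401768e-03]
```

```bash
python3 - <<'E'
from h import *
from scipy.optimize import least_squares
q=cap("wrist"); o=bot.get_obs(); im=cv2.cvtColor(q["frame"],cv2.COLOR_RGB2GRAY).astype(np.float32)
from scipy.ndimage import map_coordinates
T=np.array(q["T"]); print("cam",T[:3,3],T[:3,2],"fov",q["fov_y"],o["tool_pos"])
def edges(c,a,r0,r1):
    P=[]
    for t in np.radians(a):
        r=np.arange(r0,r1,.1); u=c[0]+r*np.cos(t); v=c[1]+r*np.sin(t)
        g=np.gradient(cv2.GaussianBlur(map_coordinates(im,[v,u],order=1)[None],(0,0),5)[0]); k=g.argmax()
        P.append([u[k],v[k]])
    return np.array(P)
def circ(P,z,r=None):
    X=np.array([onz(q,u,z)[:2] for u in P])
    f=least_squares(lambda a:np.hypot(*(X-a[:2]).T)-(r or a[2]),[*X.mean(0),10],loss="soft_l1",f_scale=.3); return f.x,np.abs(f.fun).mean()
H=edges([306.9,193.2],np.r_[-210:60:5],8,20)
zf=o["tool_pos"][2]-25.7+12
F=edges([281.3,253],np.r_[-168:-75:3,-45:-12:3],38,56)
print("head",circ(H,56),circ(H,56,8)); print("foot",circ(F,zf),circ(F,zf,25),zf)
h=circ(H,56,8)[0][:2]; ux=np.array([np.cos(-.055),np.sin(-.055)]); uy=np.array([-ux[1],ux[0]]); tgt=h-34*ux
for r in(None,25):
    c=circ(F,zf,r)[0][:2]; print("err plate",(c-tgt)@ux,(c-tgt)@uy,"shift",R.from_euler('xyz',o["tcp_rot"]).as_matrix().T@np.array([*(tgt-c),0]))
# cluster check: reprojected foot with fixed radius
E
```

```text
cam [718.45057674 109.88428025 244.46299833] [-0.24063249 -0.11555473 -0.96371319] fov 60.41619916801072 [654.03879543  77.79360995  87.1594281 ]
head (array([686.5231118 ,  79.61379877,   7.96278021]), np.float64(0.07134472607180704)) (array([686.49496955,  79.60728757,  10.        ]), np.float64(0.07991928570989797))
foot (array([658.09804068,  80.96235577,  23.35874605]), np.float64(0.1068767311770582)) (array([656.27762957,  80.08193452,  10.        ]), np.float64(0.5137440797198488)) 73.45942809941302
err plate 5.571519480062681 -0.20802460707209 shift [-4.7818577  -2.86686483 -0.005154  ]
err plate 3.802259810185707 -1.1871866884726505 shift [-2.75972879 -2.87236424 -0.00354575]
```

The camera sees the foot from the front, so the visible edge is its bottom rim. I'll refit at that height.

```bash
cat > fit.py <<'E'
from h import *
from scipy.optimize import least_squares
from scipy.ndimage import map_coordinates
q=cap("wrist"); o=bot.get_obs(); im=cv2.cvtColor(q["frame"],cv2.COLOR_RGB2GRAY).astype(np.float32)
def edges(c,a,r0,r1):
    P=[]
    for t in np.radians(a):
        r=np.arange(r0,r1,.1); u=c[0]+r*np.cos(t); v=c[1]+r*np.sin(t)
        g=np.gradient(cv2.GaussianBlur(map_coordinates(im,[v,u],order=1)[None],(0,0),5)[0]); k=g.argmax()
        P.append([u[k],v[k]])
    return np.array(P)
def circ(P,z,r=None):
    X=np.array([onz(q,u,z)[:2] for u in P])
    f=least_squares(lambda a:np.hypot(*(X-a[:2]).T)-(r or a[2]),[*X.mean(0),10],loss="soft_l1",f_scale=.3); return f.x,np.abs(f.fun).mean()
import sys
hc=[float(v) for v in sys.argv[1:3]]; fc=[float(v) for v in sys.argv[3:5]]
H=edges(hc,np.r_[-210:60:5],8,20)
zb=o["tool_pos"][2]-25.7
F=edges(fc,np.r_[-155:-75:3,-45:-25:3],38,56)
print("head",circ(H,56)); print("foot",circ(F,zb),circ(F,zb,25),zb,o["tool_pos"])
h=circ(H,56,8)[0][:2]; ux=np.array([np.cos(-.055),np.sin(-.055)]); uy=np.array([-ux[1],ux[0]]); tgt=h-34*ux
for r in(None,25):
    c=circ(F,zb,r)[0][:2]; print("err plate",(c-tgt)@ux,(c-tgt)@uy,"shift",R.from_euler('xyz',o["tcp_rot"]).as_matrix().T@np.array([*(tgt-c),0]))
E
python3 fit.py 306.9 193.2 281.3 253
```

```text
head (array([686.52363236,  79.60572427,   7.97338831]), np.float64(0.08211348870302737))
foot (array([654.08346436,  79.00700539,  24.81574312]), np.float64(0.10380523114040952)) (array([653.87990973,  78.90840966,  10.        ]), np.float64(0.10693334625938992)) 61.454290285984754 [653.99944688  77.82383513  87.15429029]
err plate 1.6606731425533672 -2.375249915059081 shift [-3.10578624e-01 -2.88152495e+00 -1.51728267e-03]
err plate 1.4628463408288104 -2.4848864121226506 shift [-8.44038496e-02 -2.88226544e+00 -1.34918399e-03]
```

```bash
python3 -m handwheel '-0.002 -0.015 0.01 0 0 0 -1;-0.002 -0.029 0.03 0 0 0 -1;-0.002 -0.029 0.04 0 0 0 -1;-0.002 -0.029 0.04 0 0 0 -1;-0.002 -0.029 0.04 0 0 0 -1'
python3 fit.py 304 195 281.3 255
```

```text
time: 11.87
tool_pos: [652.2, 80.4, 82.6]
tcp_rot: [3.142, 0.0, 0.448]
contact_force: [-0.1, -0.5, -2.7]
grip_width: 23.3
finger_force: 30.0
head (array([684.60047249,  81.11399867,   7.70354017]), np.float64(1.1706107741140022))
foot (array([652.23829512,  81.61499526,  24.80664954]), np.float64(0.14375436720226975)) (array([652.02901637,  81.50684779,  10.        ]), np.float64(0.15524090074854566)) 56.967695012496776 [652.28851696  80.34457784  82.66769501]
err plate 1.8409418014465642 -1.32778088006064 shift [-9.73219058e-01 -2.05058855e+00 -1.65692669e-04]
err plate 1.6379246151308544 -1.447269351741707 shift [-7.37748566e-01 -2.05745295e+00 -1.82740392e-04]
```

```bash
python3 fit.py 312 195 281.3 255; python3 - <<'E'
from h import *
q=cap("wrist"); save("w4",cv2.resize(q["frame"][130:290,180:380],(750,600),interpolation=cv2.INTER_CUBIC))
E
```

```text
head (array([686.51569594,  79.61178243,   7.97604254]), np.float64(0.08862513757463739))
foot (array([652.27133497,  81.53895316,  24.84543338]), np.float64(0.1317129972446846)) (array([652.10011594,  81.4543449 ,  10.        ]), np.float64(0.13912575968050092)) 57.003862124430285 [652.3126901   80.33435714  82.70386212]
err plate -0.2840562692496038 0.04743264938668165 shift [2.26043447e-01 1.78443772e-01 1.64561729e-05]
err plate -0.45036528289887856 -0.0464599720860152 shift [4.17014576e-01 1.76312961e-01 1.23398707e-05]
```

View pics/w4.png

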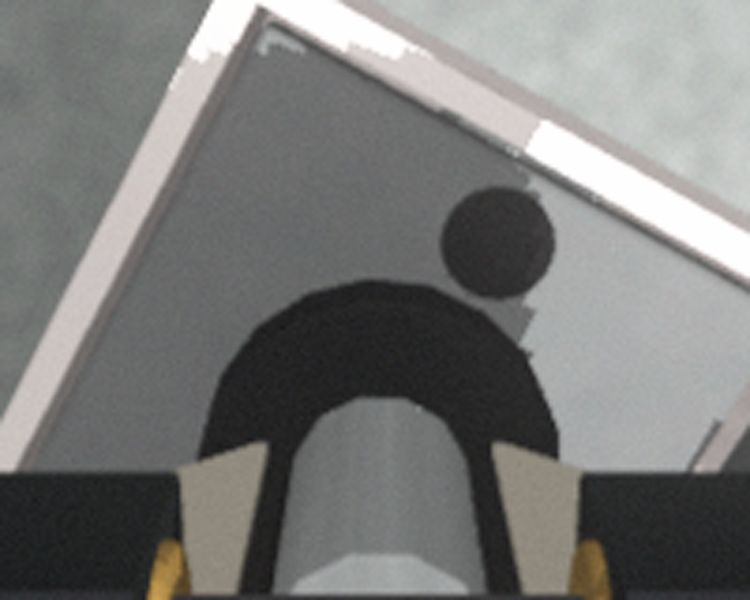

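The foot now sits with a small gap to the head at (497,242). Apply +0.3/+0.2 mm and lower to contact.

```bash
python3 -m handwheel '0.003 0.002 0.005 0 0 0 -1;0.003 0.002 0.01 0 0 0 -1;0.003 0.002 0.014 0 0 0 -1;0.003 0.002 0.016 0 0 0 -1;0.003 0.002 0.016 0 0 0 -1'
python3 -m handwheel '0 0 0.003 0 0 0 -1;0 0 0.005 0 0 0 -1;0 0 0.005 0 0 0 -1;0 0 0.005 0 0 0 -1'
```

```text
time: 12.43
tool_pos: [652.6, 80.3, 81.0]
tcp_rot: [3.142, 0.0, 0.448]
contact_force: [-0.1, 0.4, -1.9]
grip_width: 23.7
finger_force: 30.0
time: 12.77
tool_pos: [652.7, 80.3, 80.7]
tcp_rot: [3.141, -0.0, 0.448]
contact_force: [-0.6, 0.2, -1.3]
grip_width: 23.6
finger_force: 30.0
```

```bash
python3 -m handwheel '0 0 0.003 0 0 0 -1;0 0 0.005 0 0 0 -1;0 0 0.005 0 0 0 -1;0 0 0.005 0 0 0 -1'; python3 fit.py 312 195 281.3 255
```

```text
time: 13.1
tool_pos: [652.8, 80.3, 80.6]
tcp_rot: [3.141, -0.0, 0.448]
contact_force: [-3.1, -1.1, 3.0]
grip_width: 23.7
finger_force: 30.0
head (array([686.50621376,  79.6227746 ,   7.99101908]), np.float64(0.059131861618700966))
foot (array([652.67538094,  81.44741186,  24.87784323]), np.float64(0.12467365825598181)) (array([652.5414737 ,  81.38023791,  10.        ]), np.float64(0.1258228215043758)) 54.93101842960837 [652.73006707  80.30043699  80.63101843]
err plate 0.12705140256856912 -0.03547760437153368 shift [-9.42307004e-02 -9.23108333e-02 -6.68235591e-05]
err plate -0.0029606518534110904 -0.10991116280819746 shift [ 5.55587450e-02 -9.48812679e-02 -4.89263346e-06]
```

Contact at zb = 54.9, centred within 0.1 mm. Release slowly, then withdraw.

```bash
python3 -m handwheel '0 0 0 0 0 0 -0.3;0 0 0 0 0 0 -0.2;0 0 0 0 0 0 0;0 0 0 0 0 0 0.5;0 0 0 0 0 0 1;0 0 0 0 0 0 1;0 0 0 0 0 0 1;0 0 0 0 0 0 1'
python3 -m handwheel '0 0 0 0 0 0 1;0 0 0 0 0 0 1;0 0 -0.1 0 0 0 1;0 0 -0.3 0 0 0 1;0 0 -0.5 0 0 0 1;0 0 -0.8 0 0 0 1;0 0 -1 0 0 0 1;0 0 -1 0 0 0 1'
python3 -m handwheel '-0.3 -0.2 0 0 0 0 1;-0.6 -0.4 0 0 0 0 1;-1 -0.5 -0.2 0 0 0 1;-1 -0.5 -0.2 0 0 0 1'
python3 -m handwheel '0 0 0 0 0 0 1;0 0 0 0 0 0 1'
python3 - <<'E'
from h import *
p=cap("scene"); t=cap("top"); a=p["frame"][110:330,100:420]
save("fin",np.vstack([cv2.resize(a,(436,300)),cv2.resize(t["frame"][100:300,150:440],(436,300))]))
for n,z in(("canister",53),("detector",43)):
    for r in viewer.recognise(n,t)[:1]: print(n,r["centre"])
E
```

```text
time: 13.82
tool_pos: [652.6, 80.3, 80.1]
tcp_rot: [3.142, 0.0, 0.448]
contact_force: [0.6, 0.1, 0.4]
grip_width: 72.1
finger_force: 0.0
time: 14.48
tool_pos: [655.1, 80.4, 186.6]
tcp_rot: [3.137, -0.009, 0.448]
contact_force: [0.1, -0.2, 2.0]
grip_width: 91.5
finger_force: 0.0
time: 14.82
tool_pos: [535.9, 82.2, 201.9]
tcp_rot: [-3.141, 0.002, 0.449]
contact_force: [1.5, 0.7, 1.1]
grip_width: 91.7
finger_force: 0.0
time: 14.98
tool_pos: [541.5, 82.1, 200.8]
tcp_rot: [3.141, -0.002, 0.448]
contact_force: [-0.3, -0.7, -1.1]
grip_width: 91.9
finger_force: 0.0
canister [439.5, 251.4]
detector [305.9, 266.0]
```

View pics/fin.png

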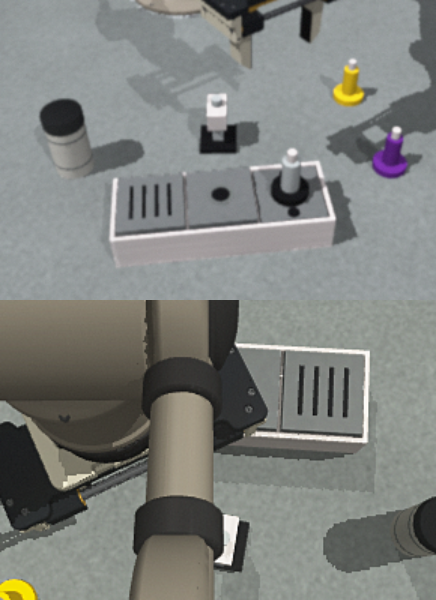

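The stand is upright in the middle of the pressed plate. The canister and detector are where they were (the detector is partly hidden by the arm in the top view). The gripper is clear.

```bash
python3 -c "
from plant import bot; print(bot.close_job())"
```

```text
the job is handed in; nothing more can be done
None
```

The job is handed in at about 15 s: I pressed the two-headed plate down until it stopped hard against the bar. The stand is released upright on its middle, about 0.1 mm off centre as measured just before release, and the canister and detector were not disturbed.

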